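# Pack recovered battery modules in a latched transport case

### The job

The black transport case is shut and latched: turn its yellow turnbutton clear of the lid, then lift the lid right back onto its stop. Lift every silver battery module with an orange grip out of the lilac tote, one at a time, and lay them all flat on the floor of the case, upright with their grips up; the failed black module with the white grip stays in the tote, and the tools and parts lying about are left alone. Then shut the lid fully and turn the turnbutton back across it as far as it goes.

Things in the scene. Friction and masses are not known exactly. Their poses are not given: they have to be found in the camera images.
- case: black transport case, orange trim, fixed. Outer 150 (x) x 280 (y) x 60 (z) mm, walls and floor 5 mm (inside 140 x 270 mm); the lid adds 36 mm: shut, its top is 96 mm up, with 85 mm free inside. Hinge along the far (+x) rim. Origin: centre of underside, x from front to hinge, y along its length, z up. A post 34 x 30 mm, 99 mm high, stands against its front at x = -94, y = -70 mm.
- lid (a joint): lid hinge, rad: 0 shut, 1.65 open on its stop (slightly past upright); the hinge is stiff, so the lid stays at any angle (about 5 N at the handle moves it)
- lid_handle (a point): middle of the lid's grip: a round steel bar 12 mm thick and 80 mm long, parallel to the hinge (case y), held (axis) 36 mm off the lid's top near its front edge (shut: case x = -50, y = +50, z = 132 mm)
- lid_hinge (a point): middle of the lid's hinge line (case x = 75, y = 0, z = 60 mm); the line runs along case y
- latch (a joint): turnbutton angle, rad: 0 = across the lid (pointing to case +x, over the lid, on its stop: secured), 1.57 = clear of the lid (along the front, pointing to case -y, on its other stop). It grows turning clockwise seen from above and stays where it is left (about 2.5 N at 50 mm)
- latch_pivot (a point): pivot axis of the turnbutton, on top of the post at mid height of the bar (case x = -97, y = -70, z = 110 mm). The turnbutton is a yellow plastic bar 16 mm wide and 22 mm high, from 8 mm behind the pivot to 77 mm beyond it; its underside is 3 mm above the lid's top
- latch_tip (a point): free end of the yellow bar, 77 mm from the pivot, at mid height of the bar
- tote: lilac plastic tote, open on top, fixed to the bench: outer 260 (x) x 255 (y) x 50 (z) mm, walls and floor 5 mm. Origin: centre of its underside, z up
- module_a: recovered battery module: silver block 100 (x) x 50 (y) x 40 (z) mm with an upright orange grip rib on top, 66 (x) x 16 (y) mm, 32 mm high (rib top 72 mm above the underside), a brass stud at each end. About 0.45 kg. Origin: centre of the underside; x along its length, z up. Absent in some runs (None).
- module_b: recovered battery module: silver block 100 (x) x 50 (y) x 40 (z) mm with an upright orange grip rib on top, 66 (x) x 16 (y) mm, 32 mm high (rib top 72 mm above the underside), a brass stud at each end. About 0.45 kg. Origin: centre of the underside; x along its length, z up. Absent in some runs (None).
- module_c: recovered battery module: silver block 100 (x) x 50 (y) x 40 (z) mm with an upright orange grip rib on top, 66 (x) x 16 (y) mm, 32 mm high (rib top 72 mm above the underside), a brass stud at each end. About 0.45 kg. Origin: centre of the underside; x along its length, z up. Absent in some runs (None).
- module_d: recovered battery module: silver block 100 (x) x 50 (y) x 40 (z) mm with an upright orange grip rib on top, 66 (x) x 16 (y) mm, 32 mm high (rib top 72 mm above the underside), a brass stud at each end. About 0.45 kg. Origin: centre of the underside; x along its length, z up. Absent in some runs (None).
- failed: failed module, same shape and size as the others (100 x 50 x 40 mm with a 32 mm high rib) but with a black body and a white grip rib; it stays in the tote. Origin: centre of the underside
- screwdriver: insulated screwdriver with a red handle, about 200 mm long, lying down; bystander. Origin: underside
- cover: orange terminal cover strip with dark holes, 240 x 50 x 12 mm; bystander. Origin: centre of its underside
- screw_cup: green plastic cup for screws, 80 mm wide and 60 mm high; bystander. Origin: centre of its underside
There are look-alikes about, which are no part of the job. What is shaped like the module_b but blue is not meant.

How it is judged:
On the way, in this order (a step that is already met when the one before it is completed fails the run):
1. the turnbutton is turned clear of the lid (beyond 1.2 rad) (value of joint latch above 1.2 rad), for 0.2 s.
2. the lid is open on its stop (beyond 1.52 rad) (value of joint lid above 1.52 rad), for 0.2 s.
3. every silver module lies upright on the floor of the case (x of module_a in the frame of case between -0.045 and 0.045 m and y of module_a in the frame of case between -0.125 and 0.125 m and z of module_a in the frame of case between -0.01 and 0.02 m and angle between each of module_a, module_b, module_c, module_d's own z axis and vertical below 0.2 rad and x of module_b in the frame of case between -0.045 and 0.045 m and y of module_b in the frame of case between -0.125 and 0.125 m and z of module_b in the frame of case between -0.01 and 0.02 m and x of module_c in the frame of case between -0.045 and 0.045 m and y of module_c in the frame of case between -0.125 and 0.125 m and z of module_c in the frame of case between -0.01 and 0.02 m and x of module_d in the frame of case between -0.045 and 0.045 m and y of module_d in the frame of case between -0.125 and 0.125 m and z of module_d in the frame of case between -0.01 and 0.02 m), for 0.2 s.
4. the lid is shut (below 0.06 rad) (value of joint lid below 0.06 rad), for 0.2 s.
5. the turnbutton is turned across the lid (below 0.25 rad) (value of joint latch below 0.25 rad), for 0.2 s.
At the end, for the whole second after the job is handed in: Every silver module stands upright (within 0.2 rad) on the floor of the case, at rest; the lid is shut (below 0.06 rad), the turnbutton lies across it (below 0.25 rad), and the failed black module is in the tote (all of step 3 and linear speed of each of module_a, module_b, module_c, module_d below 0.03 m/s and value of joint lid below 0.06 rad and value of joint latch below 0.25 rad and x of failed in the frame of tote between -0.125 and 0.125 m and y of failed in the frame of tote between -0.1225 and 0.1225 m and z of failed in the frame of tote between -0.01 and 0.03 m); the robot touches nothing.
It fails at once if the failed black module is taken out of the tote (not (x of failed in the frame of tote between -0.13 and 0.13 m and y of failed in the frame of tote between -0.1275 and 0.1275 m and z of failed in the frame of tote between -0.01 and 0.05 m)).
It fails at once if the lid is up while the turnbutton lies across its path (value of joint lid above 0.15 rad and value of joint latch below 0.9 rad).
It fails at once if a bystander (screwdriver, cover strip, screw cup) is moved more than 4 cm (distance of any of screwdriver, cover, screw_cup from where it was at the start of the episode above 0.04 m).
Of module_a, module_b, module_c, module_d only 2 to 4 are there at a start; the rules pass over those that are not, and their reading is None.
At some moment in a run one of module_a, module_b, module_c, module_d may be knocked a few centimetres aside while the robot is not near it.
Once in a run the grip may slacken for a moment while it holds something.
It also fails if it takes over 210 s, if anything falls off the work surface, if the arm or the gripper's body presses on something with over 40 N, if the wrist force passes 120 N, or if a joint passes its speed limit or range.

### The arm

A 6-joint arm with a two-finger parallel gripper is mounted at the origin on the work surface. World frame = base frame: x ahead of the robot, y to its left, z up, the work surface at z = 0. Lengths are in m, angles in rad, forces in N, time in s.
With the tool pointing down it reaches from about 0.325 to 0.775 m from the base axis. Payload 5.5 kg.
Tool frame: the origin (TCP) lies between the finger pads; the fingertips stand 11 mm ahead of it and the grasp point (between the pads) lies 8 mm behind it; z points along the fingers, y is the line along which they close (so a half turn about z gives the same grasp; the last joint's range is limited). The gripper opens to 85 mm and grips with 20 to 120 N. Pads are 22 mm wide; open, the fingers measure 114 mm over their backs; the gripper's body (76 mm by 85 mm) begins 54 mm behind the grasp point. The pads swing forward as they close: fully open they stand 13 mm farther back than shut.
Start: joints at [-1.367, 0.091, 1.231, -0, 1.82, -0.057], TCP at [0.155, -0.58, 0.242] pointing down, gripper open.
Joint ranges: [-2.87, 2.87], [-0.86, 2.18], [0.17, 2.46], [-1.51, 4.65], [0.06, 2.69], [-2.65, 2.65]. Speed limits (rad/s): [2.57, 2.57, 3.01, 3.14, 3.14, 3.14].

### API

Orientations are given as [roll, pitch, yaw] about the fixed x, y, z axes, in that order (R = Rz(yaw) Ry(pitch) Rx(roll)).
In Python, from rig import manip gives the robot as it stands.
- The arm moves only by the tool apply_moves, never from a script. Its argument "increments" is a list of rows, each a list of 2 entries, a list of its own where there are three numbers: the shift along the world's x, y, z in mm, then the turn, a rotation vector about the world's x, y, z in degrees. A call has 1 to 10 rows; each row shifts and turns the commanded pose from where the row before left it; what a row does not reach is not made up. A row lasts 1/8 s, in which the tool goes at most 62.5 mm and 10.7 degrees, less where a joint would pass 70% of its speed; a pose out of reach is approached as far as the arm can. A call with a gripper value outside its range is refused whole. "hand" is the opening, from -1 (shut) to 1 (fully open), set as the call begins (left out, the last holds). The fingers move at their own pace and stop on an object; "squeeze" is the grip in N (left out, the last holds). Time passes only in rows, so rows that do not move let the fingers close. It gives the time, the measured TCP pose, the force, the opening and the grip force at its end, in the units of the state.
- manip.read_state(): the state, without advancing time (a new reading comes with each control period).
- manip.camera(name): name is "scene" or "top" or "wrist"; returns (picture, depth): 480x640x3 uint8, red, green, blue; 480x640 float32, m along the optical axis (not along the pixel's ray), 0 where there is no reading.
- manip.calibration(name): a dict with "intrinsics" (3x3 intrinsics, pixels), "position" and "rotation" of the camera in the world. Camera axes: x right, y up, looking along -z (the intrinsics and any distortion apply to the point x, -y, -z); pixel columns grow to the right and rows downward; lengths in m; the calibration is good to about 2 mm. A picture is of the moment at which its call begins: read the wrist's pose just before it. calibration takes no time and is no camera call; for the wrist camera it gives the pose at the moment of the call.
- manip.hand_in(): hands the job in; it is judged then, once.
The state is a dict: "time": time; "qpos": joint angles; "qd": joint speeds; "joint_torque": joint torques, N m; "ee_pos": TCP position; "tool_rot": TCP orientation; "wrist_force": force on the tool from outside, world axes, zero at the start; "torque": the same for the moment, N m; "grip_width": finger opening in m; "grasp_force": force on a finger pad.
Only numpy, scipy, OpenCV 4.12 (cv2) and the standard library are available. Lean on these libraries where they do the work, as an engineer would, in place of code of your own. Each camera call takes 0.05 s, during which the arm holds its last target. There are 200 camera calls.

## Working session

There is one attempt and no reset: what is moved stays moved. The work goes in short steps, Python scripts to look and compute and a tool call to move; the robot and the scene stay as the last step left them, time stands still between calls to the robot, and variables do not carry over. Pictures are saved under pics/ and viewed, at most 14 in all, crops included, and the job is handed in when it is done.

Besides the shell and the picture viewer there is one more tool, called after ">>>" as name(argument=value, ...) on one line, values as JSON. apply_moves: Moves the arm, as the interface text tells. Its arguments: {"type":"object","properties":{"increments":{"type":"array"},"hand":{"type":"number"},"squeeze":{"type":"number"}},"required":["increments"]}

```bash
ls; mkdir -p pics
cat > h.py <<'E'
import numpy as np, cv2
from rig import manip
def shot(n,save=None):
    c=manip.calibration(n); im,d=manip.camera(n)
    if save: cv2.imwrite('pics/'+save,im[:,:,::-1])
    return im,d,c
def ray(c,u,v):
    K=np.array(c['intrinsics']); p=np.linalg.solve(K,[u,v,1.]); 
    R=np.array(c['rotation']); return np.array(c['position']), R@np.array([p[0],-p[1],-p[2]])
def onplane(c,u,v,z):
    o,r=ray(c,u,v); return o+r*(z-o[2])/r[2]
def cloud(c,d):
    K=np.array(c['intrinsics']); v,u=np.mgrid[:d.shape[0],:d.shape[1]]
    P=np.stack([(u-K[0,2])/K[0,0]*d,-(v-K[1,2])/K[1,1]*d,-d],-1)
    return P@np.array(c['rotation']).T+np.array(c['position'])
E
python3 - <<'E'
from h import *
for n in ['top','scene']:
    im,d,c=shot(n,n+'0.png'); print(n,c, (d>0).mean())
    np.savez(n+'0.npz',im=im,d=d,P=cloud(c,d))
print(manip.read_state())
E
```

```text
pics
top {'intrinsics': array([[497.58169212,   0.        , 315.04118726],
       [  0.        , 497.58169212, 232.56130735],
       [  0.        ,   0.        ,   1.        ]]), 'position': array([ 0.36793487, -0.06790523,  1.11906859]), 'rotation': array([ 0.14663134,  0.00548048, -1.58842225])} 0.99591796875Traceback (most recent call last):
  File "<stdin>", line 4, in <module>
  File "h.py", line 15, in cloud
    return P@np.array(c['rotation']).T+np.array(c['position'])
           ~~~~~~~~~~~~~~~~~~~~~~~~~~~^~~~~~~~~~~~~~~~~~~~~~~~
ValueError: operands could not be broadcast together with shapes (480,640) (3,)
```

```bash
sed -i "s/c=manip.calibration(n); /c=manip.calibration(n); c['rotation']=Rot.from_euler('xyz',c['rotation']).as_matrix(); /; 1a from scipy.spatial.transform import Rotation as Rot" h.py
python3 - <<'E'
from h import *
for n in ['top','scene']:
    im,d,c=shot(n,n+'0.png'); print(n,c['position'], (d>0).mean())
    np.savez(n+'0.npz',im=im,d=d,P=cloud(c,d))
print(manip.read_state())
E
```

```text
top [ 0.36793487 -0.06790523  1.11906859] 0.9960970052083333
scene [ 1.32461265 -0.22578721  1.04915386] 0.9960546875
{'time': 0.15, 'qpos': array([-1.36669220e+00,  9.17207476e-02,  1.23160499e+00,  1.18779274e-05,
        1.81977630e+00, -5.66865058e-02]), 'qd': array([ 4.95540931e-04, -1.68790709e-03, -3.83107942e-03,  2.11483726e-03,
        4.27141195e-04,  7.62989716e-06]), 'joint_torque': array([ 1.12520087e-03, -4.59372675e+01, -4.18526566e+01,  1.76183727e-05,
        9.58764780e-03,  1.65742353e-06]), 'ee_pos': array([ 0.15467903, -0.57952826,  0.24139215]), 'tool_rot': array([-3.14008635e+00, -9.70129962e-05,  2.60793476e-01]), 'wrist_force': array([ 0.257876  , -0.71173485,  0.44788898]), 'torque': array([-0.00524273,  0.00273936,  0.03077939]), 'grasp_force': 0.0, 'grip_width': 0.08533347867761101}
```

View pics/top0.png

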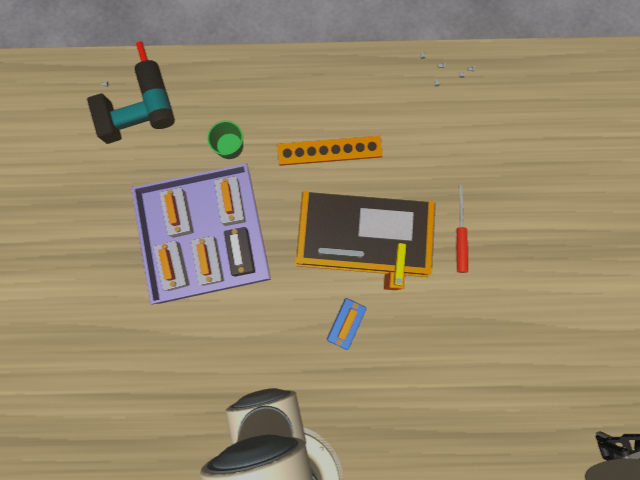

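View pics/scene0.png

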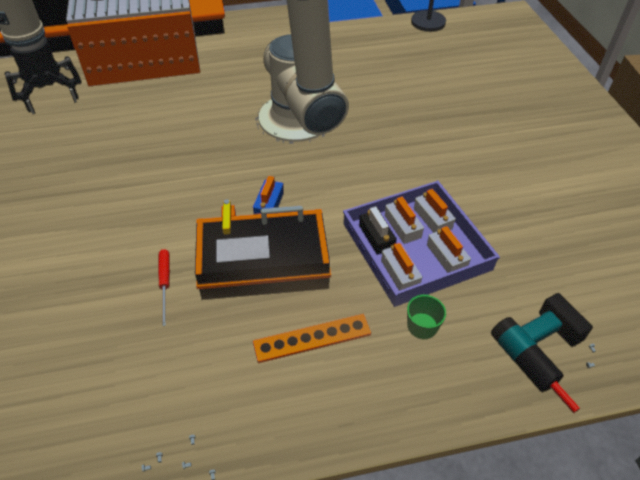

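Top view: silver/orange modules at (175,210), (229,198), (171,264), (206,258). They could be confused with the failed one (black/white) at (239,250), the blue look-alike at (347,324) and the orange cover strip at (330,150); I choose the four silver ones in the tote. Case is at (367,232), handle at (340,252), turnbutton pivot at (398,281) with its tip at (402,246).

```bash
cat > seg.py <<'E'
from h import *
def comps(m,a=60):
    n,l,s,c=cv2.connectedComponentsWithStats(m.astype(np.uint8)); return [l==i for i in range(1,n) if s[i,4]>=a]
def rect(p):
    (x,y),(w,h),a=cv2.minAreaRect((p*1000).astype(np.float32)); 
    if w<h: w,h,a=h,w,a+90
    return np.round([x,y,w,h,(a+90)%180-90],1)
def masks(im):
    H=cv2.cvtColor(im,cv2.COLOR_RGB2HSV); h,s,v=[H[...,i].astype(int) for i in range(3)]
    return dict(orange=(h>=8)&(h<=17)&(s>190)&(v>120),yellow=(h>=24)&(h<=32)&(s>180)&(v>120),
      lilac=(h>=115)&(h<=140)&(s>50)&(v>60))
E
python3 - <<'E'
from seg import *
for n in ['top','scene']:
    z=np.load(n+'0.npz'); im,P=z['im'],z['P']
    for k,m in masks(im).items():
        for q in comps(m):
            p=P[q]; zt=np.percentile(p[:,2],90); t=p[p[:,2]>zt-.006]
            if p[:,0].min()<0.1: continue
            v,u=np.nonzero(q); print(n,k,(int(u.mean()),int(v.mean())),q.sum(),'ztop',round(zt*1000,1),rect(t[:,:2]))
    box=(P[...,2]>0.085)&(P[...,2]<.1025)&(P[...,0]>.3)
    for q in comps(box,800): print(n,'plane90',rect(P[q][:,:2]),np.median(P[q][:,2]))
    for q in comps((P[...,2]>0.12)&(P[...,2]<.145)&(P[...,0]>.3),30): print(n,'handle',rect(P[q][:,:2]),P[q][:,2].max())
    sil=(im.min(2)>120)&(P[...,2]>.03)&(P[...,2]<.06)&(P[...,0]>.3)
    for q in comps(sil,40): print(n,'silver',rect(P[q][:,:2]),np.median(P[q][:,2]))
im=cv2.imread('pics/top0.png'); cv2.imwrite('pics/crop1.png',cv2.resize(im[150:360,120:450],None,fx=2.4,fy=2.4,interpolation=2))
E
```

```text
top orange (334, 159) 126 ztop 12.1 [ 700.7 -110.   219.4    3.   -86.2]
top yellow (400, 260) 289 ztop 123.0 [ 408.5 -171.8  215.3   58.3  -53.5]
top lilac (197, 230) 8196 ztop 49.4 [501.8 135.9 349.7 339.8 -79.1]
top plane90 [ 501.7 -169.7  280.5  187.9   84.4] 0.09633261952277827
top handle [ 449.7 -235.4   83.5   15.4   -7.6] 0.12672407641552863
top handle [ 474.2 -116.9   90.2   12.    84.3] 0.14262134035085372
top silver [531.8 187.  262.4 260.2  11. ] 0.04983148047251107
top silver [604.7 124.5  99.3  49.8   9.7] 0.044850373781700315
top silver [580.5 243.3 100.4  50.6  13.5] 0.044979362955883895
top silver [471.5 173.2  99.4  50.1  11. ] 0.04467116754838163
top silver [462.  252.2 100.7  49.7  14.2] 0.04480087839805047
scene orange (267, 185) 114 ztop 73.7 [ 331.8 -126.5   67.9   15.   -26.5]
scene orange (436, 199) 141 ztop 79.2 [463.9 253.1  67.2  18.4  15.9]
scene orange (405, 206) 135 ztop 78.8 [474.9 172.8  66.6  15.9  10.6]
scene orange (242, 215) 152 ztop 99.4 [ 441.7 -199.    74.5   41.4   55.7]
scene orange (320, 232) 351 ztop 99.3 [ 892.4 -119.8  888.5   50.5  -10.5
[... 476 characters left out ...]
llow (226, 216) 173 ztop 122.6 [ 8.723e+02 -2.353e+02  9.047e+02  2.080e+01 -1.000e-01]
scene lilac (423, 247) 5438 ztop 49.7 [ 869.8   88.9 1050.9  345.5  -16.5]
scene plane90 [ 503.9 -168.4  281.3  190.2   84. ] 0.09579863352918305
scene handle [ 450.6 -233.1   83.5   15.3   -6.5] 0.12581223108731387
scene handle [ 476.7 -115.7   89.5   15.5   83.2] 0.14208892377102944
scene silver [463.5 253.9  98.3  51.4  12.7] 0.044581262427009216
scene silver [471.9 174.5 100.5  50.3  10.8] 0.04448557620051785
scene silver [584.4 232.  102.9  23.9  13.6] 0.044616631431306786
scene silver [606.  126.2 100.7  51.3   9.3] 0.04429030898052244
scene silver [613.7 271.   35.2  18.7 -14.8] 0.04457155606447227
```

View pics/crop1.png

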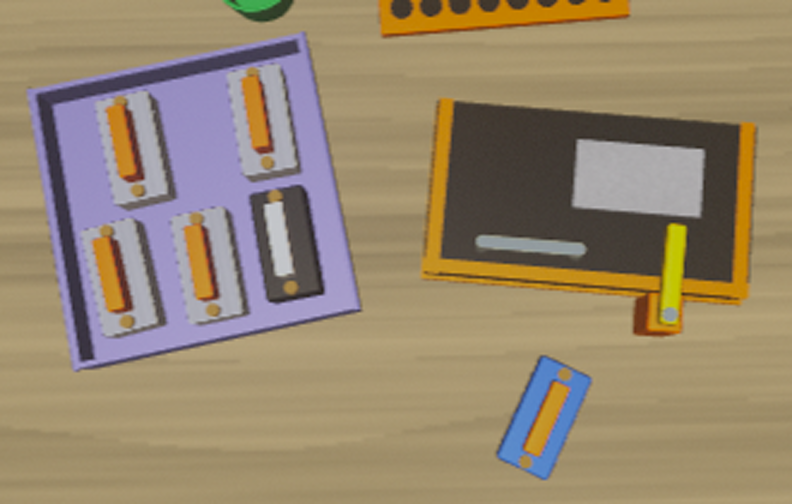

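>>> apply_moves(increments=[[[32.5,37.7,0],[0,0,-2.1]],[[32.5,37.7,0],[0,0,-2.1]],[[32.5,37.7,0],[0,0,-2.1]],[[32.5,37.7,0],[0,0,-2.1]],[[32.5,37.7,0],[0,0,-2.1]],[[32.5,37.7,0],[0,0,-2.1]],[[32.5,37.7,0],[0,0,-2.1]],[[32.5,37.7,0],[0,0,-2.1]],[[32.5,37.7,0],[0,0,-2.1]],[[32.5,37.7,0],[0,0,-2.1]]], hand=-1, squeeze=40)

```text
time: 1.4
ee_pos: [0.4805, -0.2013, 0.2421]
tool_rot: [3.142, 0.0, -0.107]
wrist_force: [-0.9, -0.7, -0.4]
grip_width: 0.0001
grasp_force: 0.0
```

```bash
cat > go.py <<'E'
# go.py: offsets from the measured pose to case-frame / world targets; arc tables
from h import *
O=np.array([520,-171.5]); Y=-6.2
def c2w(x,y): 
    a=np.radians(Y); return O+np.array([[np.cos(a),-np.sin(a)],[np.sin(a),np.cos(a)]])@[x,y]
def now(): 
    s=manip.read_state(); return s['ee_pos']*1000, np.degrees(s['tool_rot'][2]), s
def to(x,y,z,yaw=None):
    p,w,s=now(); print('t',round(s['time'],2),'delta',np.round([x,y,z]-p,1),'turn',None if yaw is None else np.round((yaw-w+90)%180-90,1),'f',np.round(s['wrist_force'],1),'w',round(s['grip_width']*1000,1))
def bararc(r,off,angs):
    P=[c2w(*(np.array([-97,-70])+np.array([[np.cos(-f),-np.sin(-f)],[np.sin(-f),np.cos(-f)]])@[r,off])) for f in np.radians(angs)]
    return np.array(P)
def lidarc(angs,g=8):
    P=[]
    for a in np.radians(angs):
        t=np.arctan2(72,-125)-a; R=np.hypot(72,125); q=c2w(75+R*np.cos(t),50); P.append([*q,60+R*np.sin(t)-g])
    return np.array(P)
E
python3 - <<'E'
from go import *
A=bararc(60,35,[0]); to(*A[0],114,Y)
B=bararc(60,23,[0,10,20,30,40,50,60,70,80,88]); print(np.round(B,1)); print(np.round(np.diff(np.vstack([A,B]),axis=0),1))
E
```

```text
t 1.4 delta [  -1.1   -1.  -128.1] turn -0.1 f [-0.9 -0.7 -0.4] w 0.1
[[ 478.1 -214.2]
 [ 480.  -225.3]
 [ 480.  -236.5]
 [ 478.  -247.5]
 [ 474.1 -258. ]
 [ 468.5 -267.7]
 [ 461.3 -276.2]
 [ 452.7 -283.4]
 [ 442.9 -289. ]
 [ 434.6 -292.1]]
[[ -1.3 -11.9]
 [  1.9 -11. ]
 [ -0.  -11.2]
 [ -2.  -11. ]
 [ -3.9 -10.5]
 [ -5.6  -9.7]
 [ -7.2  -8.6]
 [ -8.6  -7.2]
 [ -9.7  -5.6]
 [ -8.4  -3.2]]
```

>>> apply_moves(increments=[[[-1,-1,-40],[0,0,0]],[[0,0,-40],[0,0,0]],[[0,0,-32],[0,0,0]],[[0,0,-16],[0,0,0]],[[0,0,0],[0,0,0]]])

```text
time: 2.02
ee_pos: [0.4782, -0.2035, 0.1133]
tool_rot: [-3.141, 0.002, -0.106]
wrist_force: [0.0, 0.1, 0.5]
grip_width: 0.0004
grasp_force: 0.0
```

>>> apply_moves(increments=[[[-1.3,-11.9,0],[0,0,0]],[[1.9,-11,0],[0,0,-10]],[[0,-11.2,0],[0,0,-10]],[[0,0,0],[0,0,0]]])

```text
time: 2.52
ee_pos: [0.4798, -0.2393, 0.1159]
tool_rot: [3.141, -0.003, -0.455]
wrist_force: [0.2, -0.8, 0.1]
grip_width: -0.0003
grasp_force: 0.0
```

>>> apply_moves(increments=[[[-2,-11,0],[0,0,-10]],[[-3.9,-10.5,0],[0,0,-10]],[[-5.6,-9.7,0],[0,0,-10]],[[-7.2,-8.6,0],[0,0,-10]],[[-8.6,-7.2,0],[0,0,-10]],[[-9.7,-5.6,0],[0,0,-10]],[[-8.4,-3.2,0],[0,0,-8]],[[0,0,0],[0,0,0]]])

```text
time: 3.52
ee_pos: [0.434, -0.2942, 0.1154]
tool_rot: [-3.14, -0.001, -1.638]
wrist_force: [0.3, -0.9, -0.2]
grip_width: -0.0003
grasp_force: 0.0
```

Run:
```python
from seg import *
im,d,c=shot('scene','s1.png'); P=cloud(c,d)
for q in comps(masks(im)['yellow'],20):
    p=P[q]; p=p[(p[:,2]>.118)&(p[:,2]<.13)]
    if len(p)>10: print(rect(p[:,:2]))
cv2.imwrite('pics/s1c.png',cv2.resize(im[130:310,150:390,::-1],None,fx=3,fy=3))
```

```text
[ 416.  -252.4   57.1   16.6   85.9]
```

View pics/s1c.png

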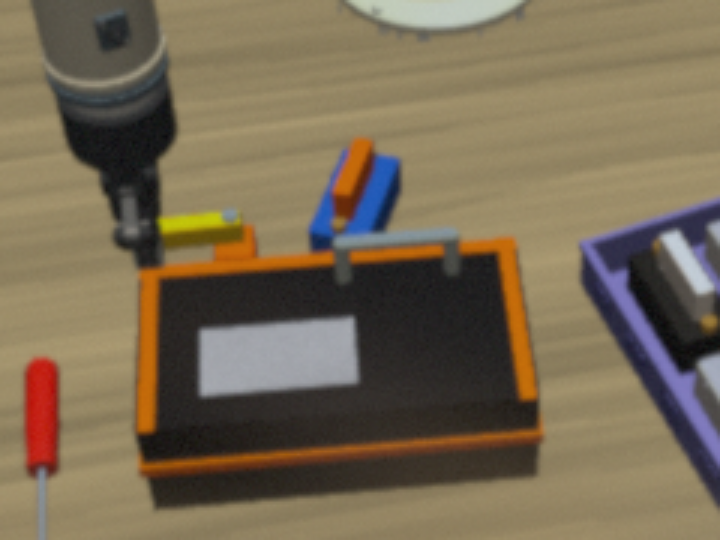

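The picture shows the yellow bar (200,230) along the front, clear of the lid, with the gripper at its tip. Next, the handle.

>>> apply_moves(increments=[[[4,4,0],[0,0,0]],[[0,0,40],[0,0,0]],[[0,0,35],[0,0,0]],[[0,0,0],[0,0,0]]], hand=0)

```text
time: 4.08
ee_pos: [0.4395, -0.2901, 0.1932]
tool_rot: [-3.136, -0.003, -1.638]
wrist_force: [-0.3, 0.1, 0.1]
grip_width: 0.043
grasp_force: 0.0
```

Run:
```python
from go import *
A=lidarc([0,8,16,24,32,40,48,56,64,72,80,88,94]); to(*A[0],83.8); print(np.round(np.diff(A,axis=0),1).tolist())
```

```text
t 4.08 delta [ 36.2 173.7 -69.2] turn -2.3 f [-0.3  0.1  0.1] w 43.0
[[11.2, -1.2, 16.7], [13.4, -1.5, 15.0], [15.3, -1.7, 13.0], [17.0, -1.8, 10.7], [18.3, -2.0, 8.2], [19.2, -2.1, 5.6], [19.8, -2.2, 2.8], [20.0, -2.2, 0.0], [19.8, -2.2, -2.8], [19.2, -2.1, -5.5], [18.3, -2.0, -8.2], [12.9, -1.4, -7.8]]
```

>>> apply_moves(increments=[[[4,17,0],[0,0,9.8]],[[4,17,0],[0,0,9.9]],[[4,17,0],[0,0,9.9]],[[4,17,0],[0,0,9.9]],[[4,17,0],[0,0,9.9]],[[4,17,0],[0,0,9.9]],[[4,17,0],[0,0,9.9]],[[4,17,0],[0,0,9.9]],[[4,17,0],[0,0,9.9]],[[0,17,0],[0,0,9.9]]])

```text
time: 5.32
ee_pos: [0.4738, -0.1186, 0.1878]
tool_rot: [-3.141, 0.002, 0.093]
wrist_force: [0.5, 0.4, 0.6]
grip_width: 0.0426
grasp_force: 0.0
```

>>> apply_moves(increments=[[[0,3.7,0],[0,0,9.9]],[[0,0,0],[0,0,9.9]],[[0,0,0],[0,0,9.9]],[[0,0,0],[0,0,9.9]],[[0,0,0],[0,0,9.9]],[[0,0,0],[0,0,9.9]],[[0,0,0],[0,0,9.9]],[[0,0,0],[0,0,9.9]],[[0,0,0],[0,0,0]]])

```text
time: 6.45
ee_pos: [0.4737, -0.1155, 0.1881]
tool_rot: [-3.14, -0.0, 1.467]
wrist_force: [0.7, 0.6, 0.3]
grip_width: 0.043
grasp_force: 0.0
```

Run:
```python
from go import *
to(*lidarc([0])[0],83.8)
```

```text
t 6.45 delta [  2.   -0.9 -64.1] turn -0.3 f [0.7 0.6 0.3] w 43.0
```

>>> apply_moves(increments=[[[2,-1,-30],[0,0,0]],[[0,0,-34],[0,0,0]],[[0,0,0],[0,0,0]]])

```text
time: 6.82
ee_pos: [0.4741, -0.1162, 0.1217]
tool_rot: [-3.135, -0.001, 1.465]
wrist_force: [0.1, -0.7, 0.1]
grip_width: 0.0421
grasp_force: 0.0
```

>>> apply_moves(increments=[[[0,0,0],[0,0,0]],[[0,0,0],[0,0,0]],[[0,0,0],[0,0,0]],[[0,0,0],[0,0,0]]], hand=-1, squeeze=40)

```text
time: 7.32
ee_pos: [0.4749, -0.1169, 0.1272]
tool_rot: [-3.14, 0.0, 1.466]
wrist_force: [-9.6, 0.9, 4.9]
grip_width: 0.0102
grasp_force: 39.3
```

>>> apply_moves(increments=[[[5.6,-0.6,8.4],[0,0,0]],[[5.6,-0.6,8.3],[0,0,0]],[[6.7,-0.7,7.5],[0,0,0]],[[6.7,-0.7,7.5],[0,0,0]]])

```text
time: 7.82
ee_pos: [0.4979, -0.1193, 0.1586]
tool_rot: [-3.135, 0.0, 1.466]
wrist_force: [-12.6, 2.1, 4.7]
grip_width: 0.0105
grasp_force: 38.9
```

>>> apply_moves(increments=[[[15.3,-1.7,13.0],[0,0,0]],[[17.0,-1.8,10.7],[0,0,0]],[[18.3,-2.0,8.2],[0,0,0]],[[19.2,-2.1,5.6],[0,0,0]],[[0,0,0],[0,0,0]]])

```text
time: 8.45
ee_pos: [0.5723, -0.127, 0.199]
tool_rot: [3.135, 0.0, 1.467]
wrist_force: [-0.5, 1.3, 7.9]
grip_width: 0.0102
grasp_force: 41.7
```

Run:
```python
from go import *
A=lidarc([48,56]); to(*A[0],83.8)
```

```text
t 8.45 delta [-2.3  0.4 -5.9] turn -0.3 f [-0.5  1.3  7.9] w 10.2
```

>>> apply_moves(increments=[[[19.8,-2.2,2.8],[0,0,0]],[[20.0,-2.2,0.0],[0,0,0]],[[19.8,-2.2,-2.8],[0,0,0]],[[19.2,-2.1,-5.5],[0,0,0]],[[18.3,-2.0,-8.2],[0,0,0]],[[0,0,0],[0,0,0]]])

```text
time: 9.2
ee_pos: [0.6699, -0.1374, 0.1829]
tool_rot: [3.136, -0.0, 1.467]
wrist_force: [5.2, 0.7, 1.9]
grip_width: 0.0109
grasp_force: 41.0
```

>>> apply_moves(increments=[[[6.5,-0.7,-3.9],[0,0,0]],[[6.5,-0.7,-3.9],[0,0,0]],[[3,0,-2],[0,0,0]],[[0,0,0],[0,0,0]],[[0,0,0],[0,0,0]]])

```text
time: 9.82
ee_pos: [0.6805, -0.1386, 0.1759]
tool_rot: [-3.138, -0.0, 1.466]
wrist_force: [-18.9, 4.9, 16.8]
grip_width: 0.0105
grasp_force: 42.9
```

Run:
```python
from go import *
A=lidarc([94]); to(*A[0],83.8)
im,d,c=shot('scene','s2.png'); P=cloud(c,d)
cv2.imwrite('pics/s2c.png',im[100:340,130:450,::-1].repeat(2,0).repeat(2,1))
```

```text
t 9.82 delta [-0.5 -0.  -4.3] turn -0.2 f [-18.9   4.9  16.8] w 10.5
```

View pics/s2c.png

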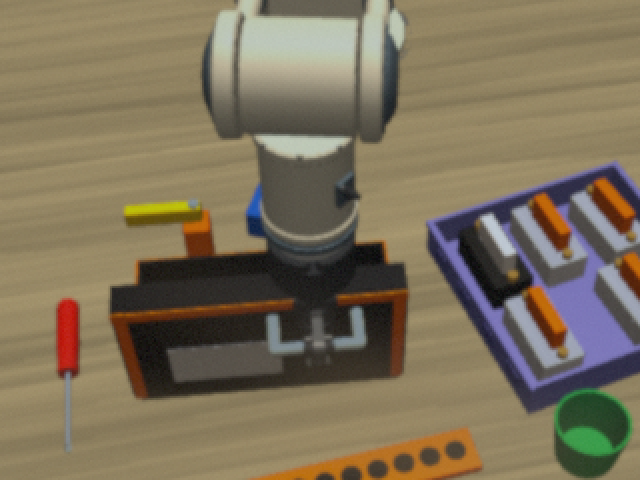

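Lid upright on its stop (bottom centre, hand at (318,340)), bar clear at (165,212). Release and rise.

>>> apply_moves(increments=[[[0,0,0],[0,0,0]],[[0,0,0],[0,0,0]],[[0,0,0],[0,0,0]],[[0,0,25],[0,0,0]],[[0,0,35],[0,0,0]],[[0,0,40],[0,0,0]],[[0,0,25],[0,0,0]],[[0,0,0],[0,0,0]]], hand=-0.3)

```text
time: 10.88
ee_pos: [0.6841, -0.1397, 0.2991]
tool_rot: [3.136, 0.001, 1.466]
wrist_force: [0.5, 0.5, -0.2]
grip_width: 0.0299
grasp_force: 0.0
```

```bash
cat > mods.py <<'E'
from seg import *; from go import to,c2w,lidarc,now
def mods(name='top'):
    im,d,c=shot(name); P=cloud(c,d); out=[]
    sil=(im.min(2)>110)&(P[...,2]>.038)&(P[...,2]<.047)&(P[...,0]>.3)&(P[...,1]>.02)
    for q in comps(sil,60):
        v,u=np.nonzero(q); print(name,'silver',(int(u.mean()),int(v.mean())),rect(P[q][:,:2]),round(np.median(P[q][:,2])*1000,1))
    o=masks(im)['orange']&(P[...,2]>.07)&(P[...,2]<.085)&(P[...,0]>.3)
    for q in comps(o,40): print(name,'rib',rect(P[q][:,:2]),round(np.median(P[q][:,2])*1000,1))
    return im,P
E
python3 - <<'E'
from mods import *
im,P=mods('top'); mods('scene')
lid=(P[...,2]>.12)&(P[...,0]>.5)&(P[...,1]<0)&(P[...,1]>-.35)&(P[...,2]<.24); p=P[lid]
for z in (.13,.16,.19,.21):
    s=p[abs(p[:,2]-z)<.008]; print(z,len(s),s[:,0].min() if len(s) else 0,s[:,0].max() if len(s) else 0)
to(605,125,200,9.5)
E
```

```text
top silver (229, 200) [605.1 124.6 100.3  49.8   9.2] 44.4
top silver (176, 212) [580.7 243.8  99.9  49.9  12.4] 44.4
top silver (207, 260) [471.5 173.6  99.7  50.2  11.1] 44.1
top silver (173, 267) [462.2 251.8  99.5  49.1  13.9] 44.3
top silver (157, 252) [484.3 280.4  47.7  17.   -3.5] 44.4
top rib [608.2 118.8  57.3   5.   12.6] 76.4
scene silver (433, 212) [462.2 252.4 102.1  50.4  16.8] 43.9
scene silver (402, 219) [472.2 173.8 100.4  50.6  11.1] 44.1
scene silver (447, 250) [581.9 244.5 103.3  50.7  13.9] 44.4
scene silver (400, 267) [605.4 126.3 101.8  51.7   9.8] 44.0
scene rib [464.8 253.3  62.5  17.9  12.5] 76.9
scene rib [473.2 173.5  63.8  14.9  10.2] 76.2
scene rib [582.5 242.9  66.3  17.4   7.7] 76.6
scene rib [604.8 123.7  68.2  14.3   9. ] 76.0
0.13 29 0.5846978617323857 0.6111234297986229
0.16 21 0.5863956720773182 0.6034579663308703
0.19 337 0.5883265776515032 0.6864023276369945
0.21 1032 0.5893677755215954 0.6417776582395729
t 10.97 delta [-78.5 264.4 -94.7] turn -74.5 f [-0.3 -0.2 -0.1] w 30.0
```

>>> apply_moves(increments=[[[-9.8,33.1,0],[0,0,-9.3]],[[-9.8,33.1,0],[0,0,-9.3]],[[-9.8,33.1,-10],[0,0,-9.3]],[[-9.8,33.1,-10],[0,0,-9.3]],[[-9.8,33.1,-20],[0,0,-9.3]],[[-9.8,33.1,-20],[0,0,-9.3]],[[-9.8,33.1,-20],[0,0,-9.4]],[[-9.8,33.1,-20],[0,0,-9.4]],[[0,0,-40],[0,0,0]],[[0,0,-10],[0,0,0]]], hand=-0.15)

```text
time: 12.22
ee_pos: [0.6025, 0.1256, 0.1402]
tool_rot: [3.142, 0.009, 0.166]
wrist_force: [-0.4, 0.3, -0.5]
grip_width: 0.0362
grasp_force: 0.0
```

Run:
```python
from mods import *
to(605,125,60,9.4)
```

```text
t 12.22 delta [  2.5  -0.6 -80.2] turn -0.1 f [-0.4  0.3 -0.5] w 36.2
```

>>> apply_moves(increments=[[[1,0,-30],[0,0,0]],[[0,0,-30],[0,0,0]],[[0,0,-19],[0,0,0]],[[0,0,0],[0,0,0]]])

```text
time: 12.72
ee_pos: [0.6051, 0.125, 0.0651]
tool_rot: [-3.142, 0.004, 0.164]
wrist_force: [0.0, -0.2, 0.0]
grip_width: 0.0366
grasp_force: 0.0
```

>>> apply_moves(increments=[[[0,0,0],[0,0,0]],[[0,0,0],[0,0,0]],[[0,0,0],[0,0,0]],[[0,0,0],[0,0,0]]], hand=-1, squeeze=60)

```text
time: 13.22
ee_pos: [0.6069, 0.1254, 0.0686]
tool_rot: [3.141, -0.003, 0.165]
wrist_force: [0.4, -2.5, 5.4]
grip_width: 0.0147
grasp_force: 61.9
```

>>> apply_moves(increments=[[[0,0,15],[0,0,0]],[[0,0,30],[0,0,0]],[[0,0,40],[0,0,0]],[[0,0,40],[0,0,0]],[[0,0,0],[0,0,0]]])

```text
time: 13.85
ee_pos: [0.6073, 0.1261, 0.1963]
tool_rot: [-3.141, -0.007, 0.165]
wrist_force: [-0.2, 0.3, -3.8]
grip_width: 0.0148
grasp_force: 60.7
```

Run:
```python
from mods import *
p,w,s=now(); print(p,w)
for y in (99,33,-33,-99): print(y,c2w(-3,y)); 
to(*c2w(-3,-99),185,-6.2)
```

```text
[607.25520607 126.10156239 196.3382234 ] 9.466351361754045
99 [527.70948332 -72.7550565 ]
33 [ 520.58152585 -138.36902012]
-33 [ 513.45356837 -203.98298374]
-99 [ 506.32561089 -269.59694737]
t 13.85 delta [-100.9 -395.7  -11.3] turn -15.7 f [-0.2  0.3 -3.8] w 14.8
```

>>> apply_moves(increments=[[[-20,-30,0],[0,0,-3]],[[-20,-30,0],[0,0,-3]],[[-20,-30,0],[0,0,-3]],[[-20,-30,0],[0,0,-3]],[[-20,-30,0],[0,0,-3.7]],[[0,-45,0],[0,0,0]],[[0,-50,0],[0,0,0]],[[0,-50,0],[0,0,0]],[[0,-50,0],[0,0,0]],[[0,-35,0],[0,0,0]]])

```text
time: 15.1
ee_pos: [0.5048, -0.2559, 0.1887]
tool_rot: [-3.14, 0.004, -0.11]
wrist_force: [1.2, 0.3, -5.0]
grip_width: 0.015
grasp_force: 60.7
```

>>> apply_moves(increments=[[[0,-15,-20],[0,0,0]],[[0,0,-20],[0,0,0]],[[0,0,0],[0,0,0]]])

```text
time: 15.48
ee_pos: [0.5046, -0.2671, 0.1474]
tool_rot: [-3.138, 0.007, -0.108]
wrist_force: [-0.2, 0.6, -3.5]
grip_width: 0.0145
grasp_force: 60.5
```

Run:
```python
from mods import *
to(*c2w(-3,-99),68,-6.2); print(now()[2]['grasp_force'])
im,d,c=shot('scene','s3.png')
cv2.imwrite('pics/s3c.png',im[60:360,80:480,::-1].repeat(2,0).repeat(2,1))
```

```text
t 15.47 delta [  1.7  -2.5 -79.4] turn -0.0 f [-0.2  0.6 -3.5] w 14.5
60.486273765563965
```

View pics/s3c.png

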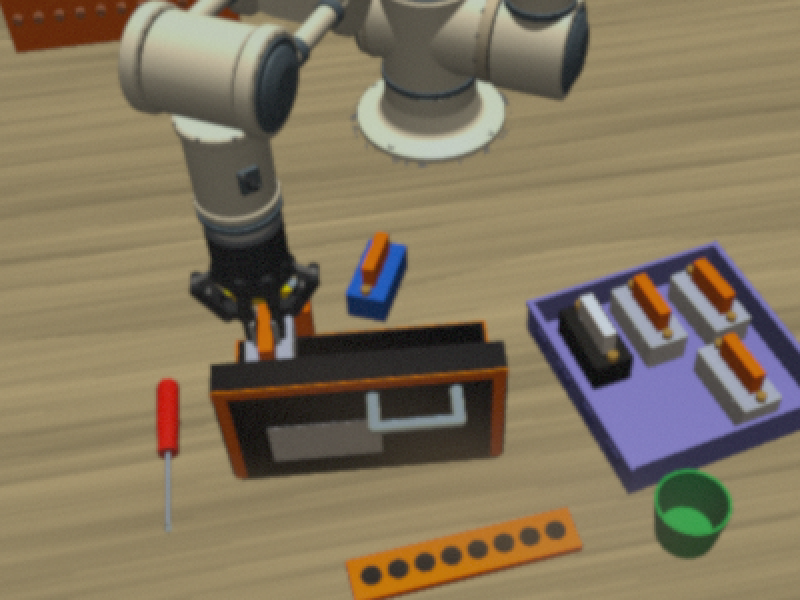

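Module held level above the case's -y end (265,330), the rest unchanged. Lower it.

>>> apply_moves(increments=[[[1.5,-2.5,-30],[0,0,0]],[[0,0,-28],[0,0,0]],[[0,0,-12],[0,0,0]],[[0,0,-5],[0,0,0]],[[0,0,0],[0,0,0]]])

```text
time: 16.15
ee_pos: [0.508, -0.2718, 0.078]
tool_rot: [3.141, -0.001, -0.109]
wrist_force: [-0.3, -0.9, -3.7]
grip_width: 0.0146
grasp_force: 60.5
```

Run:
```python
from mods import *
to(*c2w(-3,-99),68,-6.2)
```

```text
t 16.15 delta [ -1.7   2.2 -10. ] turn 0.0 f [-0.3 -0.9 -3.7] w 14.6
```

>>> apply_moves(increments=[[[0,0,-4],[0,0,0]],[[0,0,-3],[0,0,0]],[[0,0,0],[0,0,0]]])

```text
time: 16.52
ee_pos: [0.5074, -0.2719, 0.0698]
tool_rot: [-3.141, 0.0, -0.109]
wrist_force: [-0.5, -0.5, -3.1]
grip_width: 0.0148
grasp_force: 60.6
```

>>> apply_moves(increments=[[[0,0,-2],[0,0,0]],[[0,0,0],[0,0,0]]])

```text
time: 16.77
ee_pos: [0.5076, -0.2722, 0.0687]
tool_rot: [3.141, -0.001, -0.109]
wrist_force: [-2.0, -0.6, -0.3]
grip_width: 0.0142
grasp_force: 61.0
```

>>> apply_moves(increments=[[[0,0,-1],[0,0,0]],[[0,0,0],[0,0,0]],[[0,0,0],[0,0,0]]], hand=-0.4)

```text
time: 17.15
ee_pos: [0.5077, -0.272, 0.0672]
tool_rot: [3.141, -0.001, -0.109]
wrist_force: [-1.2, 0.3, -0.1]
grip_width: 0.0257
grasp_force: 0.0
```

>>> apply_moves(increments=[[[0,0,30],[0,0,0]],[[0,0,40],[0,0,0]],[[0,0,50],[0,0,0]],[[0,30,20],[0,0,0]],[[0,60,0],[0,0,0]],[[0,60,0],[0,0,3]],[[0,60,0],[0,0,5]],[[-5,60,0],[0,0,5]],[[-10,60,0],[0,0,5]],[[0,0,0],[0,0,0]]])

```text
time: 18.4
ee_pos: [0.4919, 0.0618, 0.2074]
tool_rot: [-3.141, -0.001, 0.212]
wrist_force: [0.5, -0.8, -0.3]
grip_width: 0.0255
grasp_force: 0.0
```

```bash
cat >> mods.py <<'E'
def incase(P,im):
    o=masks(im)['orange']&(P[...,2]>.06)&(P[...,2]<.085)&(P[...,0]>.4)&(P[...,0]<.58)&(P[...,1]<-.03)&(P[...,1]>-.31)
    for q in comps(o,30): print('case rib',rect(P[q][:,:2]),round(np.median(P[q][:,2])*1000,1))
E
python3 - <<'E'
from mods import *
im,P=mods('top'); incase(P,im); mods('scene'); to(472,173.5,60,11)
cv2.imwrite('pics/t3.png',im[130:330,100:460,::-1].repeat(2,0).repeat(2,1))
E
```

```text
top silver (206, 265) [469.6 173.2  96.9  50.4  11.5] 44.3
top silver (158, 261) [464.3 274.3  84.5   9.   12.6] 44.1
top silver (180, 272) [452.  226.8  68.3  11.2   7.7] 44.1
scene silver (433, 212) [462.8 252.2 100.3  51.1  14.9] 44.2
scene silver (403, 219) [471.3 174.2 101.5  50.7  11.9] 44.0
scene silver (447, 250) [581.5 245.1 102.   52.7  12.9] 44.5
scene rib [ 330.9 -125.5   60.8   14.7  -24.7] 72.2
scene rib [464.7 253.   63.7  17.5  14.7] 76.3
scene rib [473.5 174.4  66.6  18.   11.8] 76.5
scene rib [582.5 243.   66.9  15.6  10.9] 76.3
t 18.5 delta [ -20.5  115.2 -147.2] turn -0.8 f [-0.8  0.   0.2] w 25.4
```

View pics/t3.png

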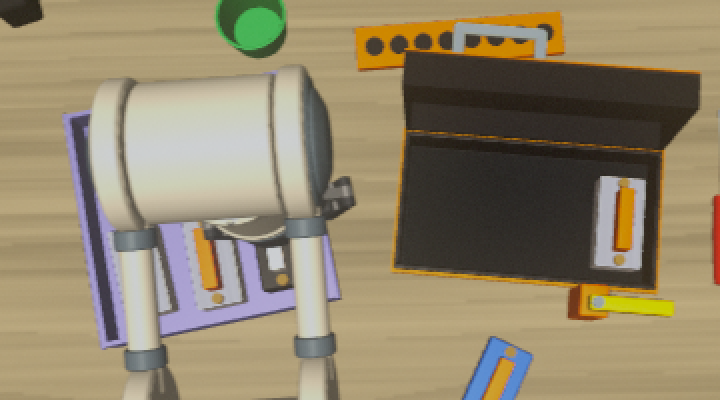

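Module D lies flat at the right end of the case (618,220); the others are untouched. Next, module B.

>>> apply_moves(increments=[[[-7,38,0],[0,0,0]],[[-7,38,0],[0,0,0]],[[-6,39,-20],[0,0,-0.8]],[[0,0,-45],[0,0,0]],[[0,0,-15],[0,0,0]],[[0,0,0],[0,0,0]]], hand=-0.15)

```text
time: 19.25
ee_pos: [0.4725, 0.1716, 0.1262]
tool_rot: [3.141, 0.002, 0.189]
wrist_force: [-0.1, 0.3, 0.8]
grip_width: 0.0365
grasp_force: 0.0
```

Run:
```python
from mods import *
to(472,174,61,11.3)
```

```text
t 19.25 delta [ -0.5   2.4 -65.2] turn 0.5 f [-0.1  0.3  0.8] w 36.5
```

>>> apply_moves(increments=[[[0,1.5,-30],[0,0,0.5]],[[0,0,-22],[0,0,0]],[[0,0,-13],[0,0,0]],[[0,0,0],[0,0,0]]])

```text
time: 19.75
ee_pos: [0.4728, 0.1741, 0.0624]
tool_rot: [3.142, -0.0, 0.199]
wrist_force: [-0.1, 0.9, -0.5]
grip_width: 0.0363
grasp_force: 0.0
```

>>> apply_moves(increments=[[[0,0,0],[0,0,0]],[[0,0,0],[0,0,0]],[[0,0,0],[0,0,0]],[[0,0,0],[0,0,0]]], hand=-1, squeeze=60)

```text
time: 20.25
ee_pos: [0.4735, 0.1744, 0.0636]
tool_rot: [3.141, -0.003, 0.199]
wrist_force: [0.7, -3.5, 5.6]
grip_width: 0.0146
grasp_force: 62.6
```

>>> apply_moves(increments=[[[0,0,15],[0,0,0]],[[0,0,30],[0,0,0]],[[0,0,40],[0,0,0]],[[0,0,40],[0,0,0]],[[0,0,0],[0,0,0]]])

```text
time: 20.88
ee_pos: [0.4736, 0.1753, 0.1903]
tool_rot: [-3.14, -0.006, 0.2]
wrist_force: [0.8, 0.7, -5.3]
grip_width: 0.0146
grasp_force: 61.1
```

Run:
```python
from mods import *
to(*c2w(-3,-33),150,-6.2)
```

```text
t 20.88 delta [  39.8 -379.3  -40.3] turn -17.7 f [ 0.8  0.7 -5.3] w 14.6
```

>>> apply_moves(increments=[[[4,-30,0],[0,0,-2]],[[4,-40,0],[0,0,-2]],[[4,-45,0],[0,0,-2]],[[4,-45,0],[0,0,-2]],[[4,-45,0],[0,0,-2]],[[4,-45,0],[0,0,-2]],[[4,-45,0],[0,0,-2]],[[4,-40,0],[0,0,-2]],[[4,-25,0],[0,0,-1.7]],[[3,-17,-10],[0,0,0]]])

```text
time: 22.12
ee_pos: [0.5111, -0.2032, 0.1744]
tool_rot: [-3.14, 0.002, -0.11]
wrist_force: [0.8, 0.0, -5.5]
grip_width: 0.0149
grasp_force: 60.9
```

>>> apply_moves(increments=[[[0,0,-30],[0,0,0]],[[0,0,0],[0,0,0]],[[0,0,0],[0,0,0]]])

```text
time: 22.5
ee_pos: [0.5114, -0.2018, 0.1467]
tool_rot: [-3.141, 0.001, -0.108]
wrist_force: [0.1, 1.2, -5.9]
grip_width: 0.0146
grasp_force: 60.7
```

Run:
```python
from mods import *
to(*c2w(-3,-33),65,-6.2)
```

```text
t 22.5 delta [  2.   -2.2 -81.7] turn -0.0 f [ 0.1  1.2 -5.9] w 14.6
```

>>> apply_moves(increments=[[[1,0,-35],[0,0,0]],[[0,0,-30],[0,0,0]],[[0,0,-11],[0,0,0]],[[0,0,-3],[0,0,0]],[[0,0,0],[0,0,0]]])

```text
time: 23.12
ee_pos: [0.5133, -0.2027, 0.0696]
tool_rot: [3.141, -0.002, -0.109]
wrist_force: [-0.7, -0.4, -5.7]
grip_width: 0.0147
grasp_force: 60.7
```

>>> apply_moves(increments=[[[0,0,-2],[0,0,0]],[[0,0,0],[0,0,0]]])

```text
time: 23.38
ee_pos: [0.5128, -0.2025, 0.0666]
tool_rot: [3.141, -0.001, -0.109]
wrist_force: [-0.5, -0.4, -6.0]
grip_width: 0.0149
grasp_force: 60.7
```

>>> apply_moves(increments=[[[0,0,-2],[0,0,0]],[[0,0,-1],[0,0,0]],[[0,0,0],[0,0,0]]])

```text
time: 23.75
ee_pos: [0.5126, -0.2026, 0.0635]
tool_rot: [3.141, -0.0, -0.109]
wrist_force: [-1.7, -0.5, -1.3]
grip_width: 0.0149
grasp_force: 61.3
```

>>> apply_moves(increments=[[[0,0,-1],[0,0,0]],[[0,0,0],[0,0,0]]])

```text
time: 24.0
ee_pos: [0.5126, -0.2027, 0.0635]
tool_rot: [3.141, -0.001, -0.109]
wrist_force: [-4.7, 0.3, 4.8]
grip_width: 0.015
grasp_force: 62.2
```

Seated. Release, rise, and re-measure the rest, parking short of the tote.

>>> apply_moves(increments=[[[0,0,0],[0,0,0]],[[0,0,0],[0,0,0]],[[0,0,0],[0,0,0]],[[0,0,30],[0,0,0]],[[0,0,40],[0,0,0]],[[0,0,50],[0,0,0]],[[-10,40,10],[0,0,5]],[[-20,60,0],[0,0,5]],[[-20,60,0],[0,0,5]],[[0,0,0],[0,0,5]]], hand=-0.4)

```text
time: 25.25
ee_pos: [0.4623, -0.0404, 0.1926]
tool_rot: [-3.141, -0.002, 0.248]
wrist_force: [0.7, -0.9, -0.3]
grip_width: 0.0261
grasp_force: 0.0
```

```bash
sed -i "s/o=masks(im)\['orange'\]&(P\[...,2\]>.06)/o=(im[...,0]>im[...,2]+60.)\&(P[...,2]>.06)/" mods.py
python3 - <<'E'
from mods import *
im,P=mods('top'); incase(P,im); im,P=mods('scene'); to(463,252.5,61,14)
cv2.imwrite('pics/s4.png',im[60:360,80:480,::-1].repeat(2,0).repeat(2,1))
E
```

```text
top silver (181, 209) [583.8 230.2 100.1  22.7  10.7] 44.2
top silver (167, 215) [577.5 257.5  98.9  21.3  13.4] 44.2
top silver (171, 265) [462.3 252.2 100.3  49.7  14.1] 44.5
case rib [ 510.3 -201.3   65.8   15.    -6. ] 76.3
case rib [ 504.8 -271.1   64.7   15.6   -6. ] 76.0
scene silver (433, 212) [462.5 252.8 101.7  51.9  14.6] 44.2
scene silver (447, 250) [582.6 244.4 100.2  50.6  14. ] 44.2
scene rib [ 333.4 -127.5   64.3   14.   -25.3] 72.0
scene rib [464.4 253.1  65.4  19.7  12.8] 76.6
scene rib [582.7 243.6  67.4  16.1  11.3] 76.8
t 25.35 delta [   0.   295.4 -131.3] turn 0.1 f [ 0.3  0.7 -0.2] w 25.5
```

>>> apply_moves(increments=[[[0,40,0],[0,0,0]],[[0,50,0],[0,0,0]],[[0,50,0],[0,0,0]],[[0,50,0],[0,0,0]],[[0,50,0],[0,0,0]],[[0,40,0],[0,0,0]],[[0,15,-25],[0,0,0]],[[0,0,-40],[0,0,0]],[[0,0,0],[0,0,0]],[[0,0,0],[0,0,0]]], hand=-0.2)

```text
time: 26.6
ee_pos: [0.4638, 0.2508, 0.1283]
tool_rot: [-3.141, -0.001, 0.238]
wrist_force: [-0.3, 0.2, 1.0]
grip_width: 0.0342
grasp_force: 0.0
```

Run:
```python
from mods import *
to(463,252.5,61,14)
```

```text
t 26.6 delta [ -0.8   1.7 -67.3] turn 0.4 f [-0.3  0.2  1. ] w 34.2
```

>>> apply_moves(increments=[[[0,1,-30],[0,0,0.4]],[[0,0,-24],[0,0,0]],[[0,0,-13],[0,0,0]],[[0,0,0],[0,0,0]]])

```text
time: 27.1
ee_pos: [0.4633, 0.252, 0.0605]
tool_rot: [-3.142, -0.0, 0.246]
wrist_force: [0.3, 0.1, 0.7]
grip_width: 0.0339
grasp_force: 0.0
```

>>> apply_moves(increments=[[[0,0,0],[0,0,0]],[[0,0,0],[0,0,0]],[[0,0,0],[0,0,0]],[[0,0,0],[0,0,0]]], hand=-1, squeeze=60)

```text
time: 27.6
ee_pos: [0.4639, 0.2524, 0.0618]
tool_rot: [-3.141, -0.003, 0.247]
wrist_force: [-0.8, -0.2, 5.7]
grip_width: 0.0147
grasp_force: 60.4
```

>>> apply_moves(increments=[[[0,0,15],[0,0,0]],[[0,0,30],[0,0,0]],[[0,0,40],[0,0,0]],[[0,0,40],[0,0,0]],[[0,0,0],[0,0,0]]])

```text
time: 28.22
ee_pos: [0.4642, 0.2529, 0.1891]
tool_rot: [-3.14, -0.007, 0.247]
wrist_force: [0.0, -0.5, -3.6]
grip_width: 0.015
grasp_force: 59.1
```

Run:
```python
from mods import *
to(*c2w(-3,33),150,-6.2)
```

```text
t 28.23 delta [  56.4 -391.2  -39.1] turn -20.3 f [ 0.  -0.5 -3.6] w 15.0
```

>>> apply_moves(increments=[[[5,-30,0],[0,0,-2]],[[6,-40,0],[0,0,-2]],[[6,-45,0],[0,0,-2]],[[6,-45,0],[0,0,-2]],[[6,-45,0],[0,0,-2]],[[6,-45,0],[0,0,-2]],[[6,-45,0],[0,0,-2]],[[6,-45,0],[0,0,-2]],[[5,-30,0],[0,0,-2]],[[4,-20,-10],[0,0,-2.3]]])

```text
time: 29.48
ee_pos: [0.5187, -0.1391, 0.1732]
tool_rot: [-3.141, 0.002, -0.11]
wrist_force: [-0.0, 0.1, -5.0]
grip_width: 0.0152
grasp_force: 59.5
```

>>> apply_moves(increments=[[[0,0,-30],[0,0,0]],[[0,0,0],[0,0,0]],[[0,0,0],[0,0,0]]])

```text
time: 29.85
ee_pos: [0.5189, -0.1373, 0.1448]
tool_rot: [-3.141, 0.001, -0.107]
wrist_force: [0.1, -0.1, -2.6]
grip_width: 0.0148
grasp_force: 59.3
```

Run:
```python
from mods import *
to(*c2w(-3,33),62,-6.2)
```

```text
t 29.85 delta [  1.7  -1.1 -82.8] turn -0.1 f [ 0.1 -0.1 -2.6] w 14.8
```

>>> apply_moves(increments=[[[1,0,-35],[0,0,0]],[[0,0,-30],[0,0,0]],[[0,0,-12],[0,0,0]],[[0,0,-3],[0,0,0]],[[0,0,0],[0,0,0]]])

```text
time: 30.48
ee_pos: [0.5208, -0.138, 0.0665]
tool_rot: [3.141, -0.002, -0.107]
wrist_force: [0.4, 0.2, -2.2]
grip_width: 0.0147
grasp_force: 59.3
```

>>> apply_moves(increments=[[[0,0,-2],[0,0,0]],[[0,0,-1],[0,0,0]],[[0,0,0],[0,0,0]]])

```text
time: 30.85
ee_pos: [0.52, -0.1379, 0.0621]
tool_rot: [3.142, -0.0, -0.108]
wrist_force: [0.1, -0.0, -4.3]
grip_width: 0.0153
grasp_force: 59.3
```

>>> apply_moves(increments=[[[0,0,-1],[0,0,0]],[[0,0,-1],[0,0,0]],[[0,0,0],[0,0,0]]])

```text
time: 31.22
ee_pos: [0.5201, -0.138, 0.0618]
tool_rot: [3.141, -0.001, -0.107]
wrist_force: [-5.6, -0.0, 5.8]
grip_width: 0.0151
grasp_force: 60.8
```

>>> apply_moves(increments=[[[0,0,0],[0,0,0]],[[0,0,0],[0,0,0]],[[0,0,0],[0,0,0]],[[0,0,30],[0,0,0]],[[0,0,40],[0,0,0]],[[0,0,50],[0,0,0]],[[-10,40,10],[0,0,5]],[[-20,60,0],[0,0,5]],[[-20,10,0],[0,0,5]],[[0,0,0],[0,0,4]]], hand=-0.4)

```text
time: 32.48
ee_pos: [0.4695, -0.0273, 0.1904]
tool_rot: [3.141, -0.001, 0.229]
wrist_force: [0.5, -0.7, -0.3]
grip_width: 0.0255
grasp_force: 0.0
```

Run:
```python
from mods import *
im,P=mods('top'); incase(P,im); im,P=mods('scene'); to(582,244,61,13)
```

```text
top silver (175, 211) [580.8 243.8 100.4  51.   12. ] 44.3
case rib [ 517.9 -136.6   65.5   14.8   -5.8] 76.4
case rib [ 510.  -201.3   65.2   15.2   -6.6] 76.1
case rib [ 504.7 -270.8   65.1   15.2   -6.3] 76.2
scene silver (448, 250) [582.5 244.2 100.2  51.6  14.7] 44.5
scene rib [ 333.8 -127.1   66.7   14.4  -25.3] 71.6
scene rib [584.  242.8  63.3  16.2  12.4] 76.8
t 32.58 delta [ 111.9  272.2 -129.2] turn 0.1 f [ 0.7 -1.1  0.5] w 25.7
```

>>> apply_moves(increments=[[[16,35,0],[0,0,0]],[[16,40,0],[0,0,0]],[[16,40,0],[0,0,0]],[[16,40,0],[0,0,0]],[[16,40,0],[0,0,0]],[[16,40,0],[0,0,0]],[[16,37,-20],[0,0,0]],[[0,0,-40],[0,0,0]],[[0,0,0],[0,0,0]],[[0,0,0],[0,0,0]]], hand=-0.2)

```text
time: 33.83
ee_pos: [0.5827, 0.2431, 0.1312]
tool_rot: [-3.142, -0.001, 0.223]
wrist_force: [0.5, -0.6, 1.6]
grip_width: 0.0341
grasp_force: 0.0
```

Run:
```python
from mods import *
to(582,244,61,13)
```

```text
t 33.83 delta [ -0.7   0.9 -70.2] turn 0.2 f [ 0.5 -0.6  1.6] w 34.1
```

>>> apply_moves(increments=[[[0,0,-30],[0,0,0]],[[0,0,-26],[0,0,0]],[[0,0,-14],[0,0,0]],[[0,0,0],[0,0,0]]])

```text
time: 34.33
ee_pos: [0.5823, 0.2431, 0.0604]
tool_rot: [-3.142, -0.0, 0.223]
wrist_force: [-1.6, -0.2, 0.8]
grip_width: 0.0344
grasp_force: 0.0
```

>>> apply_moves(increments=[[[0,0,0],[0,0,0]],[[0,0,0],[0,0,0]],[[0,0,0],[0,0,0]],[[0,0,0],[0,0,0]]], hand=-1, squeeze=60)

```text
time: 34.83
ee_pos: [0.5833, 0.2435, 0.0622]
tool_rot: [3.142, -0.003, 0.224]
wrist_force: [-0.0, -1.4, 6.3]
grip_width: 0.015
grasp_force: 60.3
```

>>> apply_moves(increments=[[[0,0,15],[0,0,0]],[[0,0,30],[0,0,0]],[[0,0,40],[0,0,0]],[[0,0,40],[0,0,0]],[[0,0,0],[0,0,0]]])

```text
time: 35.45
ee_pos: [0.5835, 0.2442, 0.1896]
tool_rot: [-3.14, -0.007, 0.224]
wrist_force: [0.8, -0.0, -4.0]
grip_width: 0.015
grasp_force: 59.0
```

Run:
```python
from mods import *
to(*c2w(-3,98),150,-6.2)
```

```text
t 35.45 delta [ -55.9 -317.9  -39.6] turn -19.1 f [ 0.8 -0.  -4. ] w 15.0
```

>>> apply_moves(increments=[[[-10,-30,0],[0,0,-2.5]],[[-12,-40,0],[0,0,-3]],[[-12,-40,0],[0,0,-3]],[[-12,-40,0],[0,0,-3]],[[-10,-40,0],[0,0,-3]],[[0,-40,0],[0,0,-3]],[[0,-40,0],[0,0,-1.6]],[[0,-30,0],[0,0,0]],[[0,-17,-10],[0,0,0]]])

```text
time: 36.58
ee_pos: [0.5258, -0.0747, 0.1731]
tool_rot: [-3.141, 0.002, -0.111]
wrist_force: [-1.0, 0.4, -3.8]
grip_width: 0.0148
grasp_force: 59.3
```

>>> apply_moves(increments=[[[0,0,-30],[0,0,0]],[[0,0,0],[0,0,0]],[[0,0,0],[0,0,0]]])

```text
time: 36.95
ee_pos: [0.5261, -0.073, 0.1448]
tool_rot: [-3.141, 0.001, -0.108]
wrist_force: [-0.0, 0.6, -3.8]
grip_width: 0.0152
grasp_force: 59.1
```

Run:
```python
from mods import *
to(*c2w(-3,98),62,-6.2)
```

```text
t 36.95 delta [  1.5  -0.8 -82.8] turn 0.0 f [-0.   0.6 -3.8] w 15.2
```

>>> apply_moves(increments=[[[1,0,-35],[0,0,0]],[[0,0,-30],[0,0,0]],[[0,0,-12],[0,0,0]],[[0,0,-3],[0,0,0]],[[0,0,0],[0,0,0]]])

```text
time: 37.58
ee_pos: [0.528, -0.0736, 0.0665]
tool_rot: [3.141, -0.002, -0.109]
wrist_force: [0.2, 0.2, -4.0]
grip_width: 0.015
grasp_force: 59.1
```

>>> apply_moves(increments=[[[0,0,-2],[0,0,0]],[[0,0,-1],[0,0,0]],[[0,0,-1],[0,0,0]],[[0,0,0],[0,0,0]]])

```text
time: 38.08
ee_pos: [0.5275, -0.0737, 0.0622]
tool_rot: [3.141, -0.001, -0.109]
wrist_force: [-3.3, -0.5, 4.8]
grip_width: 0.015
grasp_force: 60.3
```

>>> apply_moves(increments=[[[0,0,0],[0,0,0]],[[0,0,0],[0,0,0]],[[0,0,0],[0,0,0]],[[0,0,30],[0,0,0]],[[0,0,40],[0,0,0]],[[0,0,50],[0,0,0]],[[0,0,50],[0,0,0]],[[0,0,50],[0,0,0]],[[0,0,20],[0,0,0]],[[0,0,0],[0,0,0]]], hand=-0.4)

```text
time: 39.33
ee_pos: [0.5278, -0.0737, 0.3031]
tool_rot: [3.141, -0.004, -0.109]
wrist_force: [-0.3, 0.7, -0.2]
grip_width: 0.0255
grasp_force: 0.0
```

Run:
```python
from mods import *
im,P=mods('top'); incase(P,im); to(683,-139.5,300,83.8)
im2,d,c=shot('scene'); P2=cloud(c,d)
for n,I,Q in (('top',im,P),('scene',im2,P2)):
    g=(Q[...,0]>.6)&(Q[...,0]<.72)&(Q[...,1]<-.05)&(Q[...,1]>-.25)&(Q[...,2]>.15)&(I.max(2)>90)&(np.ptp(I,axis=2)<60)
    for q in comps(g,30): print(n,'handle',rect(Q[q][:,:2]),Q[q][:,2].max())
cv2.imwrite('pics/t5.png',im[130:330,100:460,::-1].repeat(2,0).repeat(2,1))
```

```text
case rib [521.1 -71.8  58.3  14.8  -6.3] 76.4
case rib [ 510.3 -201.4   65.    15.    -6.2] 76.3
case rib [ 504.9 -270.8   65.    15.    -6.4] 75.9
t 39.38 delta [155.5 -65.9  -1. ] turn -89.9 f [-0.3 -0.4  0.1] w 25.5
scene handle [ 663.3 -134.4   91.9   46.1   82.9] 0.19076167483285222
```

View pics/t5.png

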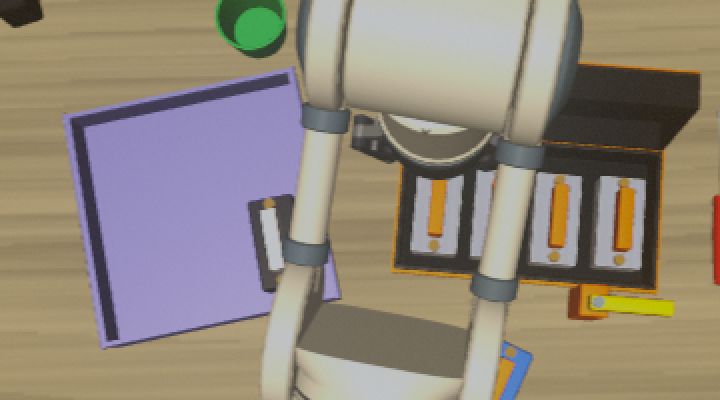

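All four modules lie upright in the case (430–620,220); the failed one remains in the tote (265,240). Now the handle again.

>>> apply_moves(increments=[[[15,-7,0],[0,0,10]],[[17.5,-7.4,0],[0,0,10]],[[17.5,-7.4,0],[0,0,10]],[[17.5,-7.4,0],[0,0,10]],[[17.5,-7.4,0],[0,0,10]],[[17.5,-7.4,0],[0,0,10]],[[17.5,-7.4,0],[0,0,10]],[[17.5,-7.4,0],[0,0,10]],[[17,-7,0],[0,0,10]],[[0,0,0],[0,0,0]]], hand=-0.3)

```text
time: 40.67
ee_pos: [0.682, -0.1397, 0.2972]
tool_rot: [-3.136, -0.001, 1.46]
wrist_force: [-0.6, -0.2, -0.4]
grip_width: 0.0298
grasp_force: 0.0
```

Run:
```python
from mods import *
to(682,-138.7,175,83.8)
A=lidarc([94.5,87,79,71,63,55,47,39,31,23,15,7,0,-1]); print(np.round(A[0]),np.round(np.diff(A,axis=0),1).tolist())
```

```text
t 40.67 delta [   0.     1.  -122.2] turn 0.2 f [-0.6 -0.2 -0.4] w 29.8
[ 681. -139.  171.] [[-16.1, 1.8, 9.6], [-18.4, 2.0, 7.8], [-19.3, 2.1, 5.2], [-19.9, 2.2, 2.4], [-20.0, 2.2, -0.4], [-19.8, 2.1, -3.2], [-19.1, 2.1, -5.9], [-18.1, 2.0, -8.5], [-16.8, 1.8, -11.0], [-15.1, 1.6, -13.2], [-13.1, 1.4, -15.2], [-9.6, 1.0, -14.7], [-1.2, 0.1, -2.2]]
```

>>> apply_moves(increments=[[[0,1,-40],[0,0,0]],[[0,0,-40],[0,0,0]],[[0,0,-25],[0,0,0]],[[0,0,-16],[0,0,0]],[[0,0,0],[0,0,0]]])

```text
time: 41.3
ee_pos: [0.6811, -0.1381, 0.1793]
tool_rot: [-3.14, -0.0, 1.46]
wrist_force: [-0.6, 0.2, 0.2]
grip_width: 0.0297
grasp_force: 0.0
```

>>> apply_moves(increments=[[[0,0,0],[0,0,0]],[[0,0,0],[0,0,0]],[[0,0,0],[0,0,0]],[[0,0,0],[0,0,0]]], hand=-1, squeeze=40)

```text
time: 41.8
ee_pos: [0.6805, -0.1382, 0.1814]
tool_rot: [-3.139, 0.0, 1.461]
wrist_force: [-7.7, 1.7, 2.4]
grip_width: 0.0103
grasp_force: 39.3
```

>>> apply_moves(increments=[[[-8,0.9,4.8],[0,0,0]],[[-8.1,0.9,4.8],[0,0,0]],[[-18.4,2.0,7.8],[0,0,0]],[[-19.3,2.1,5.2],[0,0,0]],[[0,0,0],[0,0,0]]])

```text
time: 42.42
ee_pos: [0.6275, -0.1327, 0.206]
tool_rot: [3.137, 0.001, 1.461]
wrist_force: [0.0, -1.0, 8.1]
grip_width: 0.0103
grasp_force: 43.1
```

Run:
```python
from mods import *
to(*lidarc([71])[0],83.8)
```

```text
t 42.42 delta [ -0.3  -0.1 -12.4] turn 0.1 f [ 0.  -1.   8.1] w 10.3
```

>>> apply_moves(increments=[[[-19.9,2.2,2.4],[0,0,0]],[[-20,2.2,-0.4],[0,0,0]],[[-19.8,2.1,-3.2],[0,0,0]],[[-19.1,2.1,-5.9],[0,0,0]],[[-18.1,2.0,-8.5],[0,0,0]],[[-16.8,1.8,-11],[0,0,0]],[[-15.1,1.6,-13.2],[0,0,0]],[[0,0,0],[0,0,0]]])

```text
time: 43.42
ee_pos: [0.4977, -0.1192, 0.1628]
tool_rot: [-3.14, 0.002, 1.46]
wrist_force: [-4.1, -3.6, 1.1]
grip_width: 0.01
grasp_force: 46.4
```

>>> apply_moves(increments=[[[-6.5,0.7,-7.6],[0,0,0]],[[-6.5,0.7,-7.6],[0,0,0]],[[-4.8,0.5,-7.3],[0,0,0]],[[-4.8,0.5,-7.4],[0,0,0]],[[-1,0,-2],[0,0,0]],[[0,0,0],[0,0,0]]])

```text
time: 44.18
ee_pos: [0.4751, -0.1169, 0.1318]
tool_rot: [-3.141, 0.002, 1.461]
wrist_force: [-4.0, -4.6, 3.3]
grip_width: 0.0102
grasp_force: 48.3
```

```bash
cat > lid.py <<'E'
from mods import *
to(*lidarc([0])[0],83.8)
im,d,c=shot('scene','lid.png'); P=cloud(c,d)
a=np.radians(-6.2); X=(P[...,:2]-[.52,-.1715])@np.array([[np.cos(a),-np.sin(a)],[np.sin(a),np.cos(a)]])
for x0 in (-.06,-.03,0,.03,.06):
    m=(abs(X[...,0]-x0)<.008)&(abs(X[...,1])<.13)&(P[...,2]>.07)&(P[...,2]<.112)&(X[...,1]<.0)
    if m.sum(): print(x0,m.sum(),round(np.median(P[m][:,2])*1000,1))
E
python3 lid.py
```

```text
t 44.17 delta [ 0.6  0.5 -7.8] turn 0.1 f [-4.  -4.6  3.3] w 10.2
-0.06 334 96.4
-0.03 336 95.9
0 346 96.4
0.03 370 96.2
0.06 377 95.4
```

>>> apply_moves(increments=[[[0,0,-2],[0,0,0]],[[0,0,0],[0,0,0]]])

```text
time: 44.48
ee_pos: [0.475, -0.1169, 0.1313]
tool_rot: [-3.141, 0.002, 1.461]
wrist_force: [-8.1, -3.1, 11.0]
grip_width: 0.0101
grasp_force: 49.0
```

>>> apply_moves(increments=[[[0,0,0],[0,0,0]],[[0,0,0],[0,0,0]],[[0,0,0],[0,0,0]],[[0,0,30],[0,0,0]],[[0,0,40],[0,0,0]],[[0,0,0],[0,0,0]]], hand=-0.3)

```text
time: 45.22
ee_pos: [0.4769, -0.1163, 0.2027]
tool_rot: [3.135, 0.001, 1.462]
wrist_force: [-0.5, -0.1, 0.2]
grip_width: 0.0297
grasp_force: 0.0
```

```bash
python3 lid.py
python3 - <<'E'
from go import *
A=bararc(58,-38,[90]); to(*A[0],115,83.8)
B=bararc(58,-22.5,[90,80,70,60,50,40,30,20,10,0,-2]); print(np.round(np.diff(np.vstack([A,B]),axis=0),1).tolist())
E
```

```text
t 45.23 delta [ -1.2  -0.1 -78.7] turn 0.0 f [-0.5 -0.1  0.2] w 29.7
-0.06 329 96.1
-0.03 325 95.6
0 344 96.3
0.03 368 96.3
0.06 397 95.9
t 45.27 delta [-104.3 -168.1  -85.4] turn 0.0 f [ 0.1 -0.7 -0.5] w 30.1
[[15.4, -1.7], [10.0, -4.1], [10.6, -2.3], [10.8, -0.5], [10.7, 1.4], [10.3, 3.3], [9.6, 5.0], [8.6, 6.6], [7.3, 8.0], [5.8, 9.2], [1.0, 1.9]]
```

>>> apply_moves(increments=[[[-17,-28,0],[0,0,0]],[[-18,-28,0],[0,0,0]],[[-18,-28,0],[0,0,0]],[[-18,-28,0],[0,0,0]],[[-17,-28,0],[0,0,0]],[[-16,-28,0],[0,0,0]],[[0,0,-40],[0,0,0]],[[0,0,-30],[0,0,0]],[[0,0,-15],[0,0,0]],[[0,0,0],[0,0,0]]], hand=-1)

```text
time: 46.52
ee_pos: [0.3709, -0.2834, 0.1122]
tool_rot: [-3.139, -0.002, 1.462]
wrist_force: [0.2, -0.4, -0.4]
grip_width: 0.0003
grasp_force: 0.0
```

Run:
```python
from go import *
A=bararc(58,-38,[90]); to(*A[0],115,83.8)
```

```text
t 46.52 delta [ 1.  -0.8  2.8] turn 0.0 f [ 0.2 -0.4 -0.4] w 0.3
```

>>> apply_moves(increments=[[[15.4,-1.7,2],[0,0,0]],[[10,-4.1,0],[0,0,10]],[[10.6,-2.3,0],[0,0,10]],[[10.8,-0.5,0],[0,0,10]],[[10.7,1.4,0],[0,0,10]],[[0,0,0],[0,0,0]]])

```text
time: 47.28
ee_pos: [0.4307, -0.2915, 0.1172]
tool_rot: [3.141, 0.002, 2.159]
wrist_force: [0.6, -0.7, -0.5]
grip_width: 0.0002
grasp_force: 0.0
```

>>> apply_moves(increments=[[[10.3,3.3,0],[0,0,10]],[[9.6,5,0],[0,0,10]],[[8.6,6.6,0],[0,0,10]],[[7.3,8,0],[0,0,10]],[[5.8,9.2,0],[0,0,10]],[[0.6,1.9,0],[0,0,0]],[[0,0,0],[0,0,0]]])

```text
time: 48.15
ee_pos: [0.4715, -0.2588, 0.1171]
tool_rot: [-3.138, 0.002, 3.026]
wrist_force: [-0.0, -5.0, 1.2]
grip_width: 0.0
grasp_force: 2.6
```

Run:
```python
from seg import *
from go import *
to(*bararc(58,-22.5,[0])[0],115,-6.2)
im,d,c=shot('scene','s7.png'); P=cloud(c,d)
for q in comps(masks(im)['yellow'],20):
    p=P[q]; p=p[(p[:,2]>.118)&(p[:,2]<.13)]
    if len(p)>10: print(rect(p[:,:2]))
```

```text
t 48.15 delta [-0.2 -0.4 -2.1] turn 0.4 f [-0.  -5.   1.2] w 0.0
[ 476.9 -235.    40.2   13.    -6.1]
```

>>> apply_moves(increments=[[[-1,-10,0],[0,0,0]],[[0,-5,20],[0,0,0]],[[0,0,50],[0,0,0]],[[-10,-20,50],[0,0,0]],[[-20,-50,0],[0,0,0]],[[-20,-50,0],[0,0,0]],[[-20,-50,0],[0,0,0]],[[0,0,0],[0,0,0]],[[0,0,0],[0,0,0]]])

```text
time: 49.32
ee_pos: [0.4004, -0.4423, 0.2369]
tool_rot: [-3.142, 0.001, 3.031]
wrist_force: [0.5, -0.1, -0.7]
grip_width: -0.0001
grasp_force: 0.0
```

```bash
python3 lid.py
python3 - <<'E'
from seg import *
im,d,c=shot('top','t9.png'); P=cloud(c,d)
for q in comps(masks(im)['yellow'],20):
    p=P[q]; p=p[(p[:,2]>.118)&(p[:,2]<.13)]
    if len(p)>10: print(rect(p[:,:2]))
E
```

```text
t 49.33 delta [  75.3  325.9 -112.9] turn -89.9 f [ 0.5 -0.1 -0.7] w -0.1
-0.06 278 96.0
-0.03 317 95.7
0 345 96.4
0.03 380 96.1
0.06 388 95.7
[ 455.6 -234.6   71.5   15.3   -5.9]
```

View pics/t9.png

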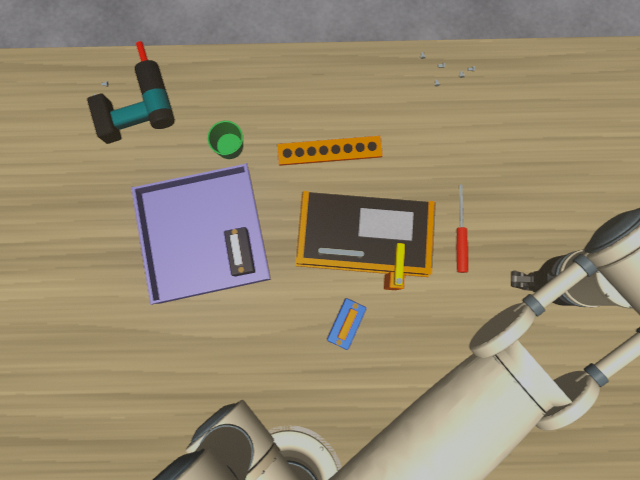

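The case is shut (367,232) with the bar across the lid (400,262). The failed module is in the tote (239,250), the bystanders are unmoved, and the arm is clear.

```bash
python3 -c "from rig import manip; print(manip.hand_in())"
```

```text
the job is handed in; nothing more can be done
None
```

The job is handed in at about 49 s: all four silver modules are upright in the shut, latched case and the failed one is still in the tote; no verdict came back from the hand-in.

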